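# Seat a welded pipe coupon in the magnetic V-block and switch the magnet on

### The job

Stand the capped pipe coupon on the V-block's steel plate and push it gently home into the upright V until it bears firmly on both faces at once. Then turn the magnet switch on top of the V-block clockwise fully to ON, with the magnet left off until the pipe is home. Leave the pipe standing upright, centred against both faces, and do not disturb the other things on the bench.

Things in the scene. Friction and masses are not known exactly. Their poses are not given: they have to be found in the camera images.
- pipe: the coupon: a grey steel pipe standing upright, 48 mm in diameter, the only one closed at the top by a domed weld-on cap; 112 mm tall in all, 0.4 to 0.75 kg. Plain cylinder from the foot to 86 mm up, then a weld bead 1 mm proud to 91 mm, then the dome. Origin at the centre of its foot, z up along the pipe
- jig: fixed steel plate, 10 mm thick, with the magnetic V-block standing on end on it, all rigid. Origin on the bench below the root line of the V; x: the way the pipe is pushed home, from the mouth to the root of the V; y: left when looking that way; z up. The plate spans x -112 to 88 mm, y +-65 mm; the V-block x -20 to 70 mm, y +-35 mm (nose chamfered), z 10 to 80 mm, switch on top
- v_seat (a point): the point on the plate's top face where the centre of the pipe's foot is when the pipe bears on both faces of the V: 34 mm in front of the root (jig x = -34 mm, y = 0, z = 10 mm). Its axes are the jig's. The measured position is only good to a millimetre or two: find the faces by feel
- pole_left: left half of the V-block (jig y > 0), bright steel; a brass strip parts it from the right half. It carries the left face of the V: flat, vertical, 70 mm tall, from the root (jig x = 0, y = 0) to (x = -20, y = 20 mm). The V is upright, open above and to the front, 90 degrees included, 40 mm wide at the mouth, 20 mm deep. Origin and axes as the jig
- pole_right: right half of the V-block (jig y < 0), carrying the right face of the V, from the root to (x = -20, y = -20 mm). Both faces and the plate are ground, lightly oiled steel: rigid and slippery (friction about 0.3). Origin and axes as the jig
- switch (a joint): angle of the magnet switch on the V-block's top: 0 is off (grip bar along the jig's x axis, pointer to the pipe), grows clockwise seen from above to 1.45 rad at its stop (ON, pointer to the jig's +y). It starts between 0 and 0.2 rad, needs about 0.12 N m to turn, has no spring and stays where it is left
- switch_grip (a point): on the switch's vertical axis, 69 mm behind the seated pipe's axis (jig x = 35 mm, y = 0), at half the height of its black grip bar, 98 mm above the bench. The bar is 40 mm long, 10 mm thick and 22 mm tall (87 to 109 mm above the bench), on a round foot 36 mm across. The point's axes stay those of the jig and do not turn with the switch
- offcut: bystander: an open pipe offcut, 42 mm in diameter, 60 mm tall, standing. Origin at the centre of its foot
- stub_plate: bystander: a 90 x 75 mm plate, 8 mm thick, with a round stub in the middle, 56 mm tall in all. Origin under its centre
- tee_coupon: bystander: an inverted T of two steel plates, 100 x 70 mm, 55 mm tall. Origin under its centre
- spray_a: bystander: spray can, 53 mm in diameter, 185 mm tall. Origin at the centre of its foot
- spray_b: bystander: spray can, 53 mm in diameter, 185 mm tall. Origin at the centre of its foot
- tape_measure: bystander: black tape measure, 62 x 34 x 58 mm. Origin under its centre
- marker: bystander: white marker pen with a red cap, 133 mm long, 17 mm thick, lying along its x. Origin on the bench near its middle
Mind the look-alikes: they are no part of the job. What is shaped like the jig but green is not meant. What is shaped like the pipe but yellow is not meant.

How it is judged:
On the way, in this order (a step that is already met when the one before it is completed fails the run):
1. the pipe stands upright on the plate and is pressed home: it bears on both faces of the V at once with at least 1 N on each, the switch still off (below 0.5 rad) (contact force between pipe and pole_left above 1 N and contact force between pipe and pole_right above 1 N and horizontal distance between pipe and v_seat below 0.003 m and z of pipe in the frame of v_seat below 0.003 m and angle between pipe's own z axis and vertical below 0.05 rad and value of joint switch below 0.5 rad), for 0.2 s.
2. the switch is turned to ON (beyond 1.3 rad) with the pipe still home in the V (value of joint switch above 1.3 rad and horizontal distance between pipe and v_seat below 0.003 m), for 0.2 s.
At the end, for the whole second after the job is handed in: The pipe stands at rest on the plate, upright within 0.03 rad, its axis within 2 mm of the seat where it touches both faces, and the switch is beyond 1.3 rad (stop at 1.45) (horizontal distance between pipe and v_seat below 0.002 m and z of pipe in the frame of v_seat below 0.002 m and angle between pipe's own z axis and vertical below 0.03 rad and linear speed of pipe below 0.01 m/s and value of joint switch above 1.3 rad).
It fails at once if the pipe is forced against the V-block with more than 25 N on either face (contact force between pipe and pole_left above 25 N or contact force between pipe and pole_right above 25 N).
It fails at once if the pipe is tipped by more than 0.5 rad (angle between pipe's own z axis and vertical above 0.5 rad).
It fails at once if another thing on the bench is shifted by more than 20 mm (distance of any of offcut, stub_plate, tee_coupon, spray_a, spray_b, tape_measure, marker from where it was at the start of the episode above 0.02 m).
It also fails if it takes over 72 s, if anything falls off the work surface, if the arm or the gripper's body presses on something with over 40 N, if the wrist force passes 120 N, or if a joint passes its speed limit or range.

### The arm

A 6-joint arm with a two-finger parallel gripper is mounted at the origin on the work surface. World frame = base frame: x ahead of the robot, y to its left, z up, the work surface at z = 0. Lengths are in m, angles in rad, forces in N, time in s.
With the tool pointing down it reaches from about 0.325 to 0.9 m from the base axis. Payload 6.1 kg.
Tool frame: the origin (TCP) lies midway between the tips of the shut fingers; the grasp point (between the pads) lies 19 mm behind it (bot.grip_point_offset is the z of the grasp point in the tool frame, in m); z points along the fingers, y is the line along which they close (so a half turn about z gives the same grasp; the last joint's range is limited). The gripper opens to 87 mm and grips with 3 to 60 N. Pads are 19 mm wide; open, the fingers measure 117 mm over their backs; the gripper's body (75 mm by 190 mm) begins 51 mm behind the grasp point.
Start: joints at [1.169, 0.22, 1.526, -0, 1.395, -0.126], TCP at [0.17, 0.601, 0.223] pointing down, gripper open.
Joint ranges: [-2.98, 2.98], [-0.91, 2.08], [0.09, 2.57], [-1.24, 4.39], [0.2, 2.65], [-2.68, 2.68]. Speed limits (rad/s): [2.57, 2.57, 3.01, 3.14, 3.14, 3.14].

### API

Orientations are given as a 3x3 rotation matrix whose columns are the frame's x, y, z axes.
In Python, from bench import bot, vision, job gives the robot as it stands.
- The arm moves only by the shell command python3 -m jog 'ROWS' [FORCE]. ROWS is JSON, a list of rows, each a list of 3 entries, a list of its own where there are three numbers: the shift along the tool's x, y, z in mm, then the turn, a rotation vector about the tool's x, y, z in rad, then the closure, from -1 (fully open) to 1 (shut), so that 0 is half open. In form: [[[tx, ty, tz], [ax, ay, az], hand], ...]. A call has exactly 10 rows; each row shifts and turns the commanded pose from where the row before left it, along the tool's axes as they then stand; what a row does not reach is not made up. A row lasts 1/12 s, in which the tool goes at most 41.7 mm and 7.16 degrees, less where a joint would pass 70% of its speed; a pose out of reach is approached as far as the arm can. A call is refused whole if a number of a shift passes 41.7 or a number of a turn 0.125, either way. A call with a gripper value outside its range is refused whole. The fingers move at their own pace and stop on an object; FORCE is the grip in N (left out, the last holds). Time passes only in rows, so rows that do not move let the fingers close, or fill a call up. It gives the time, the measured TCP pose, the force, the opening and the grip force at its end, in the units of the state.
- bot.sense(): the state, without advancing time (a new reading comes with each control period).
- vision.snapshot(name): name is "scene" or "top"; returns a dict with "color" (400x640x3 uint8, red, green, blue), "z_map" (400x640 float32, m along the optical axis (not along the pixel's ray), 0 where there is no reading), "mtx" (3x3 intrinsics, pixels), "world_to_cam" (4x4, takes a point from world to camera coordinates). Camera axes: x right, y down, z forward; pixel columns grow to the right and rows downward; lengths in m; the calibration is good to about 2 mm. A picture is of the moment at which its call begins.
- job.close_job(): hands the job in; it is judged then, once.
The state is a dict: "t": time; "q": joint angles; "joint_velocities": joint speeds; "joint_efforts": joint torques, N m; "ee_pos": TCP position; "orientation": TCP orientation; "wrist_force": force on the tool from outside, world axes, zero at the start; "moment": the same for the moment, N m; "gripper_width": finger opening in m; "grasp_force": force on a finger pad.
Only numpy, scipy, OpenCV 4.12 (cv2) and the standard library are available. Lean on these libraries where they do the work, as an engineer would, in place of code of your own. Each camera call takes 0.05 s, during which the arm holds its last target. There are 200 camera calls.

## Working session

There is one attempt and no reset: what is moved stays moved. The work goes in short steps, Python scripts to look and compute and a shell command to move; the robot and the scene stay as the last step left them, time stands still between calls to the robot, and variables do not carry over. Pictures are saved under pics/ and viewed, at most 10 in all, crops included, and the job is handed in when it is done.

```bash
ls; mkdir -p pics; python3 - <<'E'
from bench import bot,vision,job
import cv2,numpy as np
for n in("scene","top"):
    s=vision.snapshot(n); np.savez(f"{n}0.npz",**s)
    cv2.imwrite(f"pics/{n}0.png",s["color"][:,:,::-1]); print(n,s["mtx"].tolist(),s["world_to_cam"].round(4).tolist())
print(bot.sense(),bot.grip_point_offset)
E
```

```text
pics
scene [[397.87960436566556, 0.0, 326.8015388784104], [0.0, 397.87960436566556, 198.83377189825845], [0.0, 0.0, 1.0]] [[0.433, 0.9013, 0.0137, -0.3131], [0.7284, -0.341, -0.5943, -0.3183], [-0.531, 0.2673, -0.8041, 1.3532], [0.0, 0.0, 0.0, 1.0]]
top [[399.12491232738023, 0.0, 319.5953950837645], [0.0, 399.12491232738023, 198.49265012310607], [0.0, 0.0, 1.0]] [[0.026, -0.9991, 0.033, 0.0489], [-0.9967, -0.0285, -0.0762, 0.5445], [0.0771, -0.0309, -0.9965, 1.1923], [0.0, 0.0, 0.0, 1.0]]
{'t': 0.1, 'q': array([ 1.16892331e+00,  2.21218632e-01,  1.52751829e+00, -4.58227373e-05,
        1.39471019e+00, -1.26126441e-01]), 'joint_velocities': array([-7.71297917e-04, -1.47935062e-03, -1.04298975e-03, -1.34057579e-03,
       -4.48358238e-05, -2.35705379e-04]), 'joint_efforts': array([-5.06746455e-04, -4.95954752e+01, -3.88518441e+01,  7.00127450e-02,
        5.16414712e-02, -5.90339050e-05]), 'ee_pos': array([0.1699714 , 0.60084017, 0.22149102]), 'orientation': array([[-9.62224332e-01,  2.72256987e-01, -6.83835447e-04],
       [ 2.72257780e-01,  9.62222806e-01, -1.72435339e-03],
       [ 1.88534804e-04, -1.84539431e-03, -9.99998279e-01]]), 'wrist_force': array([-0.28457051, -0.11137065, -0.02379715]), 'moment': array([-0.06620103, -0.01277188,  0.03449667]), 'grasp_force': 0.0, 'gripper_width': 0.08721820401606688} -0.0187
```

View pics/scene0.png

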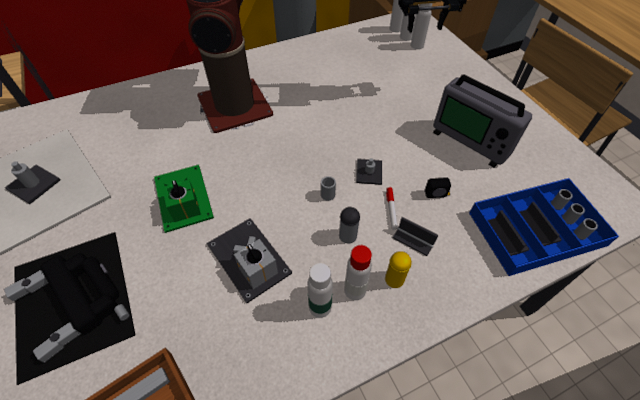

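View pics/top0.png

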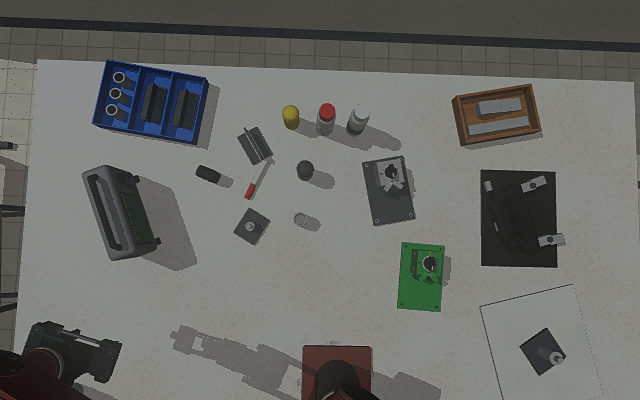

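The scene view shows the capped grey pipe at (349,225) and the grey jig at (250,260), with spray cans at (320,290) and (358,272). In the top view the pipe is at (305,170) and the jig at (388,190), its V open toward the robot. Next I'll enlarge both views and take depth points.

```bash
cat > h.py <<'E'
import numpy as np,cv2
def load(n): return dict(np.load(f"{n}.npz"))
def ray(s,uv):
    T=s["world_to_cam"];R=T[:3,:3];d=np.linalg.inv(s["mtx"])@np.array([uv[0],uv[1],1.]);return -R.T@T[:3,3],R.T@d
def plane(s,uv,z):
    o,d=ray(s,uv);return o+d*(z-o[2])/d[2]
def proj(s,p):
    c=s["world_to_cam"][:3,:3]@np.asarray(p)+s["world_to_cam"][:3,3];c=s["mtx"]@c;return c[:2]/c[2]
def cloud(s):
    h,w=s["z_map"].shape;v,u=np.mgrid[:h,:w];T=s["world_to_cam"]
    P=np.stack([u,v,np.ones_like(u)],-1)@np.linalg.inv(s["mtx"]).T*s["z_map"][...,None]
    return (P-T[:3,3])@T[:3,:3]
E
python3 - <<'E'
from h import *
t=load("top0");s=load("scene0")
a=cv2.resize(t["color"][140:235,350:430],None,fx=5,fy=5,interpolation=cv2.INTER_CUBIC)
b=cv2.resize(s["color"][210:305,200:300],None,fx=4,fy=5,interpolation=cv2.INTER_CUBIC)
cv2.imwrite("pics/crop1.png",np.hstack([a,b])[:,:,::-1])
for n,m,box in(("top",t,(290,322,150,190)),("scene",s,(335,365,200,248))):
    P=cloud(m);u0,u1,v0,v1=box;Q=P[v0:v1,u0:u1].reshape(-1,3);Q=Q[(Q[:,2]>.02)]
    top=Q[Q[:,2]>.1];print(n,"pipe zmax",Q[:,2].max().round(4),"top",top.mean(0).round(4),len(top),Q.min(0).round(3),Q.max(0).round(3))
for n,m,box in(("top",t,(355,420,145,232)),("scene",s,(200,298,212,305))):
    P=cloud(m);u0,u1,v0,v1=box;Q=P[v0:v1,u0:u1].reshape(-1,3)
    print(n,np.histogram(Q[:,2],bins=np.arange(-.01,.13,.005)))
E
```

```text
top pipe zmax 1.228 top [0.6181 0.1113 0.1303] 198 [0.45  0.087 0.024] [0.646 0.136 1.228]
scene pipe zmax 0.9033 top [0.6556 0.0905 0.1448] 256 [ 0.602 -0.188  0.02 ] [1.086 0.132 0.903]
top (array([  44, 1317, 1522,  910,  974,   63,   15,   15,   10,   13,   11,
         20,   11,   15,   15,   13,   22,  249,  266,   57,   11,    6,
          4,   37,   13,    1,    0,    0]), array([-0.01 , -0.005,  0.   ,  0.005,  0.01 ,  0.015,  0.02 ,  0.025,
        0.03 ,  0.035,  0.04 ,  0.045,  0.05 ,  0.055,  0.06 ,  0.065,
        0.07 ,  0.075,  0.08 ,  0.085,  0.09 ,  0.095,  0.1  ,  0.105,
        0.11 ,  0.115,  0.12 ,  0.125,  0.13 ]))
scene (array([   4, 2202, 3047, 1002, 1447,   35,   30,   35,   36,   33,   32,
         39,   34,   36,   43,   29,   49,  328,  430,   92,    9,   11,
          7,   53,   22,    0,    0,    0]), array([-0.01 , -0.005,  0.   ,  0.005,  0.01 ,  0.015,  0.02 ,  0.025,
        0.03 ,  0.035,  0.04 ,  0.045,  0.05 ,  0.055,  0.06 ,  0.065,
        0.07 ,  0.075,  0.08 ,  0.085,  0.09 ,  0.095,  0.1  ,  0.105,
        0.11 ,  0.115,  0.12 ,  0.125,  0.13 ]))
```

View pics/crop1.png

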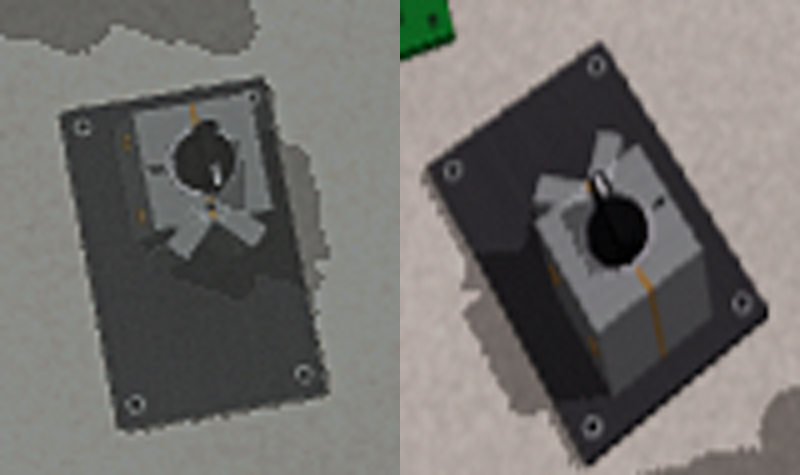

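The crop shows the jig plate with four screw corners. The V mouth faces the robot side (bottom in the top view), and the pointer is toward the pipe (top crop about (215,175)). I'll fit the poses from both views now.

```bash
cat > meas.py <<'E'
from h import *
from scipy.optimize import least_squares
t=load("top0");s=load("scene0")
def fitc(Q,r):
    f=lambda p:np.hypot(Q[:,0]-p[0],Q[:,1]-p[1])-r
    x=least_squares(f,Q[:,:2].mean(0),loss="soft_l1",f_scale=.001);return x.x,np.abs(f(x.x)).mean()
for n,m,c in(("top",t,(305,170)),("scene",s,(349,225))):
    P=cloud(m);g=np.hypot(P[...,0]-.62,P[...,1]-.115)<.055
    Q=P[g&(P[...,2]>.015)&(P[...,2]<.084)];print(n,"pipe",fitc(Q,.024),len(Q))
    D=P[g&(P[...,2]>.094)&(P[...,2]<.13)]; print(" dome z max",D[:,2].max().round(4),np.sort(D[:,2])[-20:].mean().round(4),D.mean(0).round(4))
for n,m,c in(("top",t,(388,205)),("scene",s,(232,247))):
    hsv=cv2.cvtColor(m["color"],cv2.COLOR_RGB2HSV);P=cloud(m)
    b0=plane(m,c,.01)
    near=np.hypot(P[...,0]-b0[0],P[...,1]-b0[1])<.2
    M=((near&(P[...,2]>.0065)&(P[...,2]<.12)&(hsv[...,1]<90))*255).astype(np.uint8)
    k,lab,st,cen=cv2.connectedComponentsWithStats(M)
    L=lab==lab[c[1],c[0]]
    Q=P[L&(P[...,2]<.014)]
    r=cv2.minAreaRect((Q[:,:2]*1000).astype(np.float32));print(n,"plate",r,len(Q),"z",np.median(Q[:,2]))
    B=P[L&(P[...,2]>.074)&(P[...,2]<.086)];rb=cv2.minAreaRect((B[:,:2]*1000).astype(np.float32));print(" block",rb,np.median(B[:,2]))
    G=P[L&(P[...,2]>.1)&(P[...,2]<.12)];rg=cv2.minAreaRect((G[:,:2]*1000).astype(np.float32));print(" bar",rg,np.median(G[:,2]),len(G))
    # bright-edge colour contour of plate, corners on z=.01
    K=cv2.inRange(hsv,(0,0,0),(180,70,100))if 0 else None
E
python3 meas.py
```

```text
top pipe (array([0.62296327, 0.11138239]), np.float64(0.00023363288263272174)) 37
 dome z max 0.1155 0.1135 [0.6212 0.1115 0.1065]
scene pipe (array([0.62027182, 0.10978013]), np.float64(0.0005338742180170029)) 263
 dome z max 0.1148 0.1128 [0.6264 0.1056 0.1059]
top plate ((576.1744995117188, -146.84950256347656), (200.04898071289062, 130.41343688964844), 11.579310417175293) 1662 z 0.010265514186978818
 block ((612.9683227539062, -139.3017578125), (89.84071350097656, 70.57842254638672), 10.123178482055664) 0.08017792938092502
 bar ((621.9600830078125, -137.2056427001953), (37.93866729736328, 10.197067260742188), 7.879417419433594) 0.10875294791873287 55
scene plate ((574.2037963867188, -148.83709716796875), (202.68565368652344, 130.54693603515625), 11.74335765838623) 2266 z 0.010364779562656325
 block ((611.7706298828125, -141.26202392578125), (90.07189178466797, 70.532958984375), 12.106014251708984) 0.08029653333705924
 bar ((620.9257202148438, -139.467529296875), (39.254791259765625, 10.452019691467285), 9.701354026794434) 0.10914071524413764 72
```

```bash
python3 - <<'E'
from h import *
from meas import fitc
for n in("top0","scene0"):
    m=load(n);P=cloud(m)
    for nm,c in(("red",(.80,.02)),("white",(.80,-.06)),("yellow",(.78,.13))):
        Q=P[(P[...,2]>.02)&(P[...,2]<.22)&(P[...,0]>.68)&(P[...,0]<.95)&(np.hypot(P[...,0]-c[0],P[...,1]-c[1])<.06)]
        if len(Q): print(n,nm,Q.mean(0).round(3),Q.min(0).round(3),Q.max(0).round(3),len(Q))
    Q=P[(P[...,2]>.14)&(P[...,2]<.3)&(P[...,0]>.55)&(P[...,0]<.95)&(abs(P[...,1])<.3)]
    k=cv2.kmeans(Q[:,:2].astype(np.float32),2,None,(3,50,1e-5),5,0)[2];print("tall",k)
E
```

```text
top pipe (array([0.62296327, 0.11138239]), np.float64(0.00023363288263272174)) 37
 dome z max 0.1155 0.1135 [0.6212 0.1115 0.1065]
scene pipe (array([0.62027182, 0.10978013]), np.float64(0.0005338742180170029)) 263
 dome z max 0.1148 0.1128 [0.6264 0.1056 0.1059]
top plate ((576.1744995117188, -146.84950256347656), (200.04898071289062, 130.41343688964844), 11.579310417175293) 1662 z 0.010265514186978818
 block ((612.9683227539062, -139.3017578125), (89.84071350097656, 70.57842254638672), 10.123178482055664) 0.08017792938092502
 bar ((621.9600830078125, -137.2056427001953), (37.93866729736328, 10.197067260742188), 7.879417419433594) 0.10875294791873287 55
scene plate ((574.2037963867188, -148.83709716796875), (202.68565368652344, 130.54693603515625), 11.74335765838623) 2266 z 0.010364779562656325
 block ((611.7706298828125, -141.26202392578125), (90.07189178466797, 70.532958984375), 12.106014251708984) 0.08029653333705924
 bar ((620.9257202148438, -139.467529296875), (39.254791259765625, 10.452019691467285), 9.701354026794434) 0.10914071524413764 72
top0 red [0.765 0.022 0.156] [ 0.744 -0.038  0.021] [0.788 0.074 0.19 ] 361
top0 white [ 0.762 -0.037  0.159] [ 0.742 -0.062  0.02 ] [ 0.788 -0.011  0.192] 359
top0 yellow [0.772 0.145 0.098] [0.751 0.071 0.021] [0.804 0.181 0.19 ] 375
tall [[ 0.76114833  0.056646  ]
 [ 0.7631545  -0.03567122]]
scene0 red [0.779 0.028 0.127] [ 0.744 -0.039  0.02 ] [0.794 0.074 0.188] 1338
scene0 white [ 0.779 -0.046  0.132] [ 0.745 -0.067  0.02 ] [ 0.794 -0.014  0.188] 1103
scene0 yellow [0.788 0.144 0.086] [0.759 0.07  0.02 ] [0.805 0.177 0.186] 660
tall [[ 0.77108896  0.04948355]
 [ 0.7732401  -0.04307594]]
```

```bash

python3 -m jog '[[[0,0,-15],[0,0,-0.12],-1],[[0,0,-15],[0,0,-0.12],-1],[[0,0,-15],[0,0,-0.12],-1],[[0,0,-15],[0,0,-0.118],-1],[[-19.1,-31.7,0],[0,0,0],-1],[[-19.1,-31.7,0],[0,0,0],-1],[[-19.1,-31.7,0],[0,0,0],-1],[[-19.1,-31.7,0],[0,0,0],-1],[[-19.1,-31.7,0],[0,0,0],-1],[[-19.1,-31.7,0],[0,0,0],-1]]' 10
python3 -m jog '[[[-19.1,-31.7,0],[0,0,0],-1],[[-19.1,-31.7,0],[0,0,0],-1],[[-19.1,-31.7,0],[0,0,0],-1],[[-19.1,-31.7,0],[0,0,0],-1],[[-19.1,-31.7,0],[0,0,0],-1],[[-19.1,-31.7,0],[0,0,0],-1],[[-19.1,-31.7,0],[0,0,0],-1],[[-19.1,-31.7,0],[0,0,0],-1],[[-19.1,-31.7,0],[0,0,0],-1],[[-19.1,-31.7,0],[0,0,0],-1]]'
python3 -m jog '[[[-19.1,-31.7,0],[0,0,0],-1],[[-19.1,-31.7,0],[0,0,0],-1],[[0,0,30],[0,0,0],-1],[[0,0,30],[0,0,0],-1],[[0,0,30],[0,0,0],-1],[[0,0,0],[0,0,0],-1],[[0,0,0],[0,0,0],-1],[[0,0,0],[0,0,0],-1],[[0,0,0],[0,0,0],-1],[[0,0,0],[0,0,0],-1]]'
python3 -c "
from bench import bot
s=bot.sense();print(s['ee_pos'],s['orientation'].round(4).tolist(),s['wrist_force'],s['q'].round(3))"
```

```text
t: 0.93
ee_pos: [0.3213, 0.4365, 0.2821]
orientation: [[-0.98, -0.201, -0.0], [-0.201, 0.98, -0.0], [0.0, -0.0, -1.0]]
wrist_force: [1.5, 0.3, 0.0]
gripper_width: 0.0869
grasp_force: 0.0
t: 1.77
ee_pos: [0.5722, 0.1642, 0.2821]
orientation: [[-0.98, -0.201, -0.001], [-0.201, 0.98, -0.0], [0.001, 0.0, -1.0]]
wrist_force: [-0.1, -0.2, -0.1]
gripper_width: 0.0874
grasp_force: 0.0
t: 2.6
ee_pos: [0.623, 0.1118, 0.1954]
orientation: [[-0.98, -0.201, 0.004], [-0.201, 0.98, 0.0], [-0.004, -0.001, -1.0]]
wrist_force: [-0.5, -0.2, 0.4]
gripper_width: 0.087
grasp_force: 0.0
[0.62301713 0.1117656  0.19542071] [[-0.9795, -0.2012, 0.0044], [-0.2012, 0.9795, 0.0002], [-0.0043, -0.0007, -1.0]] [-0.45628699 -0.23279866  0.41411875] [ 0.053  0.255  1.537 -0.     1.345 -1.72 ]
```

```bash

python3 -m jog '[[[4.7,-1,18],[0,0,0],-1],[[0,0,18],[0,0,0],-1],[[0,0,18],[0,0,0],-1],[[0,0,18],[0,0,0],-1],[[0,0,18],[0,0,0],-1],[[0,0,18],[0,0,0],-1],[[0,0,18],[0,0,0],-1],[[0,0,14],[0,0,0],-1],[[0,0,0],[0,0,0],-1],[[0,0,0],[0,0,0],-1]]' 
python3 -m jog '[[[0,0,0],[0,0,0],-1],[[0,0,0],[0,0,0],-1],[[0,0,0],[0,0,0],0.3],[[0,0,0],[0,0,0],0.3],[[0,0,0],[0,0,0],0.3],[[0,0,0],[0,0,0],0.3],[[0,0,0],[0,0,0],0.3],[[0,0,0],[0,0,0],0.3],[[0,0,0],[0,0,0],0.3],[[0,0,0],[0,0,0],0.3]]' 25
```

```text
t: 3.43
ee_pos: [0.6171, 0.1096, 0.0527]
orientation: [[-0.98, -0.201, -0.0], [-0.201, 0.98, -0.0], [0.0, 0.0, -1.0]]
wrist_force: [0.0, -0.7, 0.4]
gripper_width: 0.0871
grasp_force: 0.0
t: 4.27
ee_pos: [0.6172, 0.1094, 0.0525]
orientation: [[-0.98, -0.201, 0.0], [-0.201, 0.98, -0.0], [0.0, -0.0, -1.0]]
wrist_force: [-0.0, -0.0, 0.1]
gripper_width: 0.0475
grasp_force: 25.0
```

```bash

python3 -m jog '[[[0,0,-10],[0,0,0],0.3],[[0,0,-20],[0,0,0],0.3],[[19.4,-19.3,0],[0,0,0],0.3],[[19.4,-19.3,0],[0,0,0],0.3],[[19.4,-19.3,0],[0,0,0],0.3],[[19.4,-19.3,0],[0,0,0],0.3],[[19.4,-19.3,0],[0,0,0],0.3],[[19.4,-19.3,0],[0,0,0],0.3],[[19.4,-19.3,0],[0,0,0],0.3],[[19.4,-19.3,0],[0,0,0],0.3]]' 
python3 -m jog '[[[0,-23,0],[0,0,0],0.3],[[0,-23,0],[0,0,0],0.3],[[0,-23,0],[0,0,0],0.3],[[0,-21,0],[0,0,0],0.3],[[0,0,0],[0,0,0],0.3],[[0,0,0],[0,0,0],0.3],[[0,0,0],[0,0,0],0.3],[[0,0,0],[0,0,0],0.3],[[0,0,0],[0,0,0],0.3],[[0,0,0],[0,0,0],0.3]]'
python3 - <<'E'
from bench import bot,vision
from h import *
from scipy.optimize import least_squares
st=bot.sense();print(st['ee_pos'],st['wrist_force'],st['gripper_width'])
ims=[]
for n in("scene","top"):
    m=vision.snapshot(n);np.savez(f"{n}1.npz",**m);P=cloud(m)
    c=st['ee_pos'];u,v=proj(m,c).astype(int);print(n,u,v)
    ims.append(cv2.resize(m["color"][max(v-60,0):v+60,u-50:u+50],None,fx=4,fy=4))
cv2.imwrite("pics/c2.png",np.hstack(ims)[:,:,::-1])
E
```

```text
t: 5.1
ee_pos: [0.4947, -0.0736, 0.0825]
orientation: [[-0.98, -0.201, -0.001], [-0.201, 0.98, 0.0], [0.001, 0.001, -1.0]]
wrist_force: [0.0, -0.4, -3.5]
gripper_width: 0.0474
grasp_force: 25.0
t: 5.93
ee_pos: [0.5141, -0.1602, 0.0825]
orientation: [[-0.979, -0.202, -0.0], [-0.202, 0.979, 0.0], [0.0, 0.0, -1.0]]
wrist_force: [0.3, -0.5, -3.6]
gripper_width: 0.0477
grasp_force: 25.0
[ 0.51406184 -0.16020344  0.08245696] [ 0.31637227 -0.50146311 -3.61157979] 0.04773085288927699
scene 231 224
top 397 208
```

View pics/c2.png

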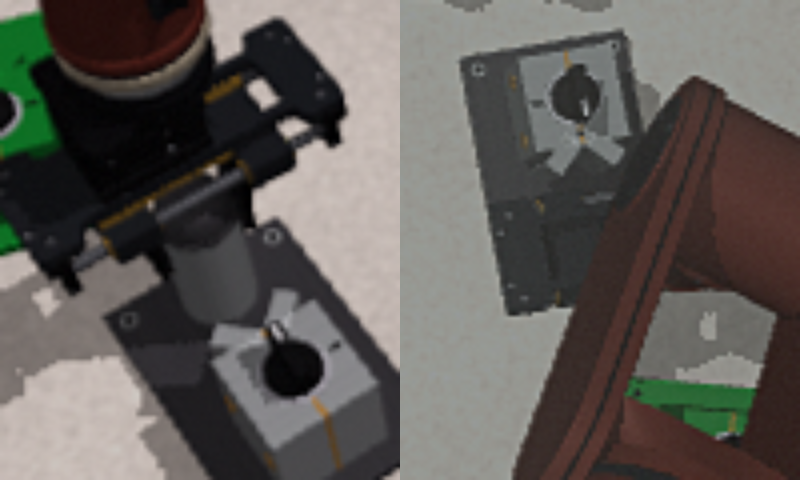

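The pipe is held upright just in front of the V: pipe foot near (215,310) in the left crop, V at (260,320). Now I'll measure its offset to the seat and lower it.

```bash

python3 - <<'E' | tail -3
from h import *
from meas import fitc
m=load("scene1");P=cloud(m)
g=(np.hypot(P[...,0]-.518,P[...,1]+.159)<.035)&(P[...,2]>.035)&(P[...,2]<.075)
Q=P[g];c,e=fitc(Q,.024);d=c-np.array([.5542,-.1522]);ux=np.array([.9796,.2011])
print(c,e,len(Q),"rel seat x",d@ux,"y",d@np.array([-ux[1],ux[0]]))
E
python3 -m jog '[[[0,0,5],[0,0,0],0.3],[[0,0,5],[0,0,0],0.3],[[0,0,4],[0,0,0],0.3],[[0,0,3],[0,0,0],0.3],[[0,0,0],[0,0,0],0.3],[[0,0,0],[0,0,0],0.3],[[0,0,0.5],[0,0,0],0.3],[[0,0,0.5],[0,0,0],0.3],[[0,0,0],[0,0,0],0.3],[[0,0,0],[0,0,0],0.3]]'
python3 -m jog '[[[0,0,0.5],[0,0,0],0.3],[[0,0,0],[0,0,0],0.3],[[0,0,0],[0,0,0],0.3],[[0,0,0],[0,0,0],0.3],[[0,0,0],[0,0,0],0.3],[[0,0,0],[0,0,0],0.3],[[0,0,0],[0,0,0],0.3],[[0,0,0],[0,0,0],0.3],[[0,0,0],[0,0,0],0.3],[[0,0,0],[0,0,0],0.3]]'
```

```text
block ((611.7706298828125, -141.26202392578125), (90.07189178466797, 70.532958984375), 12.106014251708984) 0.08029653333705924
 bar ((620.9257202148438, -139.467529296875), (39.254791259765625, 10.452019691467285), 9.701354026794434) 0.10914071524413764 72
[ 0.51737777 -0.15967645] 0.0006434638472120063 164 rel seat x -0.03757457284084554 y 8.101923116583324e-05
t: 6.87
ee_pos: [0.5143, -0.1611, 0.0647]
orientation: [[-0.98, -0.201, 0.0], [-0.201, 0.98, -0.0], [-0.0, -0.0, -1.0]]
wrist_force: [0.3, -0.6, -4.0]
gripper_width: 0.0475
grasp_force: 25.0
t: 7.7
ee_pos: [0.5142, -0.161, 0.064]
orientation: [[-0.98, -0.201, -0.0], [-0.201, 0.98, 0.0], [0.0, 0.0, -1.0]]
wrist_force: [-0.4, 0.2, -5.2]
gripper_width: 0.0474
grasp_force: 25.0
```

```bash

python3 -m jog '[[[-4,0.5,0.4],[0,0,0],0.3],[[-6,0,0.4],[0,0,0],0.3],[[-6,0,0.4],[0,0,0],0.3],[[-6,0,0],[0,0,0],0.3],[[-5,0,0],[0,0,0],0.3],[[-3,0,0],[0,0,0],0.3],[[0,0,0],[0,0,0],0.3],[[0,0,0],[0,0,0],0.3],[[0,0,0],[0,0,0],0.3],[[0,0,0],[0,0,0],0.3]]'
python3 -m jog '[[[0,0,0.5],[0,0,0],0.3],[[0,0,0],[0,0,0],0.3],[[0,0,0],[0,0,0],0.3],[[0,0,0],[0,0,0],0.3],[[-0.5,0,0],[0,0,0],0.3],[[-0.5,0,0],[0,0,0],0.3],[[-0.5,0,0],[0,0,0],0.3],[[0,0,0],[0,0,0],0.3],[[0,0,0],[0,0,0],0.3],[[0,0,0],[0,0,0],0.3]]'
```

```text
t: 8.53
ee_pos: [0.5432, -0.1545, 0.0627]
orientation: [[-0.98, -0.201, -0.0], [-0.201, 0.98, 0.0], [0.0, 0.0, -1.0]]
wrist_force: [0.2, 0.6, -4.6]
gripper_width: 0.0475
grasp_force: 25.0
t: 9.37
ee_pos: [0.5451, -0.1544, 0.0625]
orientation: [[-0.98, -0.201, 0.0], [-0.201, 0.98, -0.0], [-0.0, -0.0, -1.0]]
wrist_force: [-0.2, -0.5, -1.1]
gripper_width: 0.0477
grasp_force: 25.0
```

```bash

python3 -m jog '[[[0,0,0],[0,0,0],0.3],[[0,0,0],[0,0,0],0.3],[[-0.5,0,0],[0,0,0],0.3],[[-0.5,0,0],[0,0,0],0.3],[[-0.5,0,0],[0,0,0],0.3],[[-0.5,0,0],[0,0,0],0.3],[[-0.5,0,0],[0,0,0],0.3],[[0,0,0],[0,0,0],0.3],[[0,0,0],[0,0,0],0.3],[[0,0,0],[0,0,0],0.3]]' 10
python3 -m jog '[[[-0.5,0,0],[0,0,0],0.3],[[-0.5,0,0],[0,0,0],0.3],[[0,0,0],[0,0,0],0.3],[[0,0,0],[0,0,0],0.3],[[0,0,0],[0,0,0],0.3],[[0,0,0],[0,0,0],0.3],[[0,0,0],[0,0,0],0.3],[[0,0,0],[0,0,0],0.3],[[0,0,0],[0,0,0],0.3],[[0,0,0],[0,0,0],0.3]]'
```

```text
t: 10.2
ee_pos: [0.5477, -0.1539, 0.0625]
orientation: [[-0.98, -0.201, 0.001], [-0.201, 0.98, -0.0], [-0.001, -0.0, -1.0]]
wrist_force: [-1.0, -1.3, 1.4]
gripper_width: 0.0477
grasp_force: 10.0
t: 11.03
ee_pos: [0.5484, -0.1537, 0.0625]
orientation: [[-0.98, -0.201, 0.0], [-0.201, 0.98, -0.0], [0.0, -0.0, -1.0]]
wrist_force: [-4.8, -0.9, 5.2]
gripper_width: 0.0473
grasp_force: 10.0
```

```bash

python3 -m jog '[[[-0.5,0,0],[0,0,0],0.3],[[0,0,0],[0,0,0],0.3],[[0,0,0],[0,0,0],0.3],[[0,0,0],[0,0,0],0.3],[[0,0,0],[0,0,0],0.3],[[0,0,0],[0,0,0],0.3],[[0,0,0],[0,0,0],0.3],[[0,0,0],[0,0,0],0.3],[[0,0,0],[0,0,0],0.3],[[0,0,0],[0,0,0],0.3]]'
python3 -m jog '[[[-0.5,0,0],[0,0,0],0.3],[[0,0,0],[0,0,0],0.3],[[0,0,0],[0,0,0],0.3],[[0,0,0],[0,0,0],0.3],[[0,0,0],[0,0,0],0.3],[[0,0,0],[0,0,0],0.3],[[0,0,0],[0,0,0],0.3],[[0,0,0],[0,0,0],0.3],[[0,0,0],[0,0,0],0.3],[[0,0,0],[0,0,0],0.3]]'
```

```text
t: 11.87
ee_pos: [0.5486, -0.1537, 0.0625]
orientation: [[-0.98, -0.201, -0.001], [-0.201, 0.98, -0.0], [0.001, -0.0, -1.0]]
wrist_force: [-4.9, -2.4, 6.3]
gripper_width: 0.0478
grasp_force: 10.0
t: 12.7
ee_pos: [0.5488, -0.1538, 0.0625]
orientation: [[-0.98, -0.201, -0.001], [-0.201, 0.98, -0.001], [0.001, -0.0, -1.0]]
wrist_force: [-6.6, -2.4, 6.6]
gripper_width: 0.0479
grasp_force: 10.0
```

```bash

python3 -m jog '[[[-0.6,0,-0.1],[0,0,0],0.3],[[0,0,0],[0,0,0],0.3],[[0,0,0],[0,0,0],0.3],[[-0.6,0,-0.1],[0,0,0],0.3],[[0,0,0],[0,0,0],0.3],[[0,0,0],[0,0,0],0.3],[[0,0,0],[0,0,0],0.3],[[0,0,0],[0,0,0],0.3],[[0,0,0],[0,0,0],0.3],[[0,0,0],[0,0,0],0.3]]'
python3 - <<'E' | tail -4
from bench import bot,vision
from h import *
from meas import fitc
st=bot.sense();print(st['ee_pos'],st['wrist_force'],st['moment'])
m=vision.snapshot("scene");np.savez("scene2.npz",**m);P=cloud(m)
cv2.imwrite("pics/c3.png",cv2.resize(m["color"][190:290,200:300],None,fx=5,fy=5,interpolation=cv2.INTER_CUBIC)[:,:,::-1])
g=(np.hypot(P[...,0]-.553,P[...,1]+.152)<.030)&(P[...,2]>.084)&(P[...,2]<.094)
print(P[g].mean(0),P[g].min(0),P[g].max(0),g.sum())
E
```

```text
t: 13.53
ee_pos: [0.5492, -0.1539, 0.0625]
orientation: [[-0.98, -0.201, -0.003], [-0.201, 0.98, -0.001], [0.003, -0.0, -1.0]]
wrist_force: [-8.7, -3.9, 7.6]
gripper_width: 0.0476
grasp_force: 10.0
 block ((611.7706298828125, -141.26202392578125), (90.07189178466797, 70.532958984375), 12.106014251708984) 0.08029653333705924
 bar ((620.9257202148438, -139.467529296875), (39.254791259765625, 10.452019691467285), 9.701354026794434) 0.10914071524413764 72
[ 0.5492294  -0.15389903  0.06247546] [-8.68794244 -3.86334727  7.63068978] [-0.68496492  1.48949384 -0.01359597]
[ 0.56979078 -0.15230387  0.08885752] [ 0.55103374 -0.17978367  0.08402791] [ 0.57903609 -0.12209403  0.09386415] 60
```

View pics/c3.png

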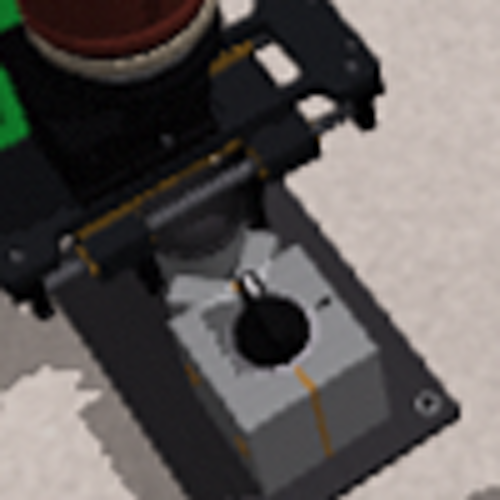

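The pipe foot sits in the V in front of the block (about (205,250)), and the force is close to balanced. I'll trim y, hold, release, back off, then confirm by pushing with shut fingers.

```bash

python3 -m jog '[[[-0.3,-0.4,0],[0,0,0],0.3],[[0,0,0],[0,0,0],0.3],[[0,0,0],[0,0,0],0.3],[[0,0,0],[0,0,0],0.3],[[0,0,0],[0,0,0],0.3],[[0,0,0],[0,0,0],0.3],[[0,0,0],[0,0,0],0.3],[[0,0,0],[0,0,0],0.3],[[0,0,0],[0,0,0],0.3],[[0,0,0],[0,0,0],0.3]]'
python3 -m jog '[[[0,0,0],[0,0,0],-1],[[0,0,0],[0,0,0],-1],[[0,0,0],[0,0,0],-1],[[0,0,0],[0,0,0],-1],[[0,0,0],[0,0,0],-1],[[0,0,0],[0,0,0],-1],[[0,0,0],[0,0,0],-1],[[5,0,0],[0,0,0],-1],[[12,0,0],[0,0,0],-1],[[14,0,0],[0,0,0],-1]]'
python3 -m jog '[[[14,0,0],[0,0,0],-1],[[14,0,0],[0,0,0],-1],[[0,0,0],[0,0,0],1],[[0,0,0],[0,0,0],1],[[0,0,0],[0,0,0],1],[[0,0,0],[0,0,0],1],[[0,0,0],[0,0,0],1],[[0,0,0],[0,0,0],1],[[0,0,0],[0,0,0],1],[[0,0,0],[0,0,0],1]]'
python3 - <<'E' | tail -4
from bench import bot,vision
from h import *
from meas import fitc
ux=np.array([.9796,.2011]);st=bot.sense();d=st['ee_pos'][:2]-[.5542,-.1522];print("tcp jig",d@ux,d@[-ux[1],ux[0]],st['wrist_force'],st['gripper_width'])
for n in("scene","top"):
    m=vision.snapshot(n);np.savez(f"{n}3.npz",**m);P=cloud(m)
    g=(np.hypot(P[...,0]-.553,P[...,1]+.152)<.030)&(P[...,2]>.105)&(P[...,2]<.128)
    Q=P[g]
    if len(Q)>5: print(n,Q.mean(0),Q[:,2].max(),len(Q))
E
```

```text
t: 14.42
ee_pos: [0.5495, -0.154, 0.0625]
orientation: [[-0.98, -0.201, -0.003], [-0.201, 0.98, -0.001], [0.003, 0.0, -1.0]]
wrist_force: [-9.2, -3.4, 8.0]
gripper_width: 0.0477
grasp_force: 10.0
t: 15.25
ee_pos: [0.5204, -0.1597, 0.0625]
orientation: [[-0.979, -0.202, 0.0], [-0.202, 0.979, -0.0], [-0.0, -0.0, -1.0]]
wrist_force: [-0.1, -0.5, 0.6]
gripper_width: 0.0868
grasp_force: 0.0
t: 16.08
ee_pos: [0.4933, -0.1652, 0.0625]
orientation: [[-0.98, -0.201, -0.0], [-0.201, 0.98, 0.0], [0.0, 0.0, -1.0]]
wrist_force: [0.4, -0.2, -0.3]
gripper_width: 0.0414
grasp_force: 0.0
 bar ((620.9257202148438, -139.467529296875), (39.254791259765625, 10.452019691467285), 9.701354026794434) 0.10914071524413764 72
tcp jig -0.06228244420757232 -0.00047429167235335745 [ 0.36998247 -0.23222515 -0.32101084] 0.04136978205825042
scene [ 0.55788931 -0.15417826  0.1164131 ] 0.1243031130118362 291
top [ 0.55276026 -0.14942049  0.11701638] 0.1261410446527225 213
```

```bash

python3 -m jog '[[[0,0.4,0],[0,0,0],1],[[0,0,0],[0,0,0],1],[[0,0,0],[0,0,0],1],[[0,0,0],[0,0,0],1],[[-6,0,0],[0,0,0],1],[[-6,0,0],[0,0,0],1],[[-6,0,0],[0,0,0],1],[[-4,0,0],[0,0,0],1],[[0,0,0],[0,0,0],1],[[0,0,0],[0,0,0],1]]'
python3 - <<'E'
from bench import bot
from h import *
from scipy.spatial.transform import Rotation
st=bot.sense();d=st['ee_pos'][:2]-[.5542,-.1522];ux=np.array([.9796,.2011]);print("tcp",d@ux,d@[-ux[1],ux[0]],st['wrist_force'],st['gripper_width'])
def pk(P,z0,c):
    rr=np.hypot(P[...,0]-c[0],P[...,1]-c[1]);return P[(rr<.028)&(P[...,2]-z0>.092)&(P[...,2]-z0<.12)]
ca={"top":((577.17-0,-146.8),),"scene":()}
roots={"top":(np.array([.57617,-.14685])+.012*ux+np.array([.61297,-.1393])-.025*ux)/2,"scene":(np.array([.5742,-.14884])+.012*ux+np.array([.61177,-.14126])-.025*ux)/2}
for n in("top","scene"):
    a=pk(cloud(load(n+"0")),0,(.621,.1105));b=pk(cloud(load(n+"3")),.01,(.5535,-.152))
    disp=b.mean(0)-a.mean(0)
    pipe0={"top":np.array([.62296,.11138]),"scene":np.array([.62027,.10978])}[n]
    q=pipe0+disp[:2]-(roots[n]-.034*ux)
    print(n,len(a),len(b),disp.round(4),"rel seat jig x,y",(q@ux).round(4),(q@[-ux[1],ux[0]]).round(4))
E
```

```text
t: 17.02
ee_pos: [0.5149, -0.1603, 0.0624]
orientation: [[-0.98, -0.201, -0.0], [-0.201, 0.98, 0.0], [0.0, 0.0, -1.0]]
wrist_force: [-0.6, -0.5, 1.0]
gripper_width: 0.0004
grasp_force: 0.0
tcp -0.04017672737757235 -2.732291767036445e-05 [-0.55691658 -0.46623968  0.99449657] 0.00039964406185545386
top 221 219 [-0.0686 -0.2607  0.0102] rel seat jig x,y -0.0001 0.002
scene 278 312 [-0.0681 -0.2597  0.0103] rel seat jig x,y -0.0005 0.0034
```

```bash

python3 -m jog '[[[-1,0,0],[0,0,0],1],[[-1,0,0],[0,0,0],1],[[-1,0,0],[0,0,0],1],[[-1,0,0],[0,0,0],1],[[0,0,0],[0,0,0],1],[[0,0,0],[0,0,0],1],[[0,0,0],[0,0,0],1],[[0,0,0],[0,0,0],1],[[0,0,0],[0,0,0],1],[[0,0,0],[0,0,0],1]]'
python3 -m jog '[[[-0.7,0,0],[0,0,0],1],[[-0.7,0,0],[0,0,0],1],[[-0.7,0,0],[0,0,0],1],[[0,0,0],[0,0,0],1],[[0,0,0],[0,0,0],1],[[0,0,0],[0,0,0],1],[[0,0,0],[0,0,0],1],[[0,0,0],[0,0,0],1],[[0,0,0],[0,0,0],1],[[0,0,0],[0,0,0],1]]'
```

```text
t: 17.85
ee_pos: [0.5184, -0.1597, 0.0625]
orientation: [[-0.98, -0.201, -0.0], [-0.201, 0.98, -0.0], [0.0, 0.0, -1.0]]
wrist_force: [-1.2, -1.6, -0.3]
gripper_width: 0.0008
grasp_force: 0.4
t: 18.68
ee_pos: [0.5197, -0.1596, 0.0624]
orientation: [[-0.98, -0.201, -0.002], [-0.201, 0.98, -0.0], [0.002, -0.0, -1.0]]
wrist_force: [-4.8, -2.8, 1.6]
gripper_width: 0.0003
grasp_force: 2.8
```

```bash

python3 -m jog '[[[-0.6,0,0],[0,0,0],1],[[-0.6,0,0],[0,0,0],1],[[0,0,0],[0,0,0],1],[[0,0,0],[0,0,0],1],[[0,0,0],[0,0,0],1],[[0,0,0],[0,0,0],1],[[0,0,0],[0,0,0],1],[[0,0,0],[0,0,0],1],[[0,0,0],[0,0,0],1],[[0,0,0],[0,0,0],1]]'
python3 -m jog '[[[-0.6,0,0],[0,0,0],1],[[-0.6,0,0],[0,0,0],1],[[0,0,0],[0,0,0],1],[[0,0,0],[0,0,0],1],[[0,0,0],[0,0,0],1],[[0,0,0],[0,0,0],1],[[0,0,0],[0,0,0],1],[[0,0,0],[0,0,0],1],[[0,0,0],[0,0,0],1],[[0,0,0],[0,0,0],1]]'
```

```text
t: 19.52
ee_pos: [0.5199, -0.1596, 0.0623]
orientation: [[-0.98, -0.201, -0.004], [-0.201, 0.98, -0.001], [0.004, 0.0, -1.0]]
wrist_force: [-9.8, -3.0, 5.3]
gripper_width: 0.0003
grasp_force: 5.0
t: 20.35
ee_pos: [0.5199, -0.1596, 0.0623]
orientation: [[-0.98, -0.201, -0.007], [-0.201, 0.98, -0.001], [0.007, 0.001, -1.0]]
wrist_force: [-14.7, -3.9, 8.9]
gripper_width: 0.0004
grasp_force: 7.4
```

```bash

python3 -m jog '[[[1,0,0],[0,0,0],1],[[2,0,0],[0,0,0],1],[[7,0,0],[0,0,0],1],[[10,0,0],[0,0,0],1],[[0,0,-20],[0,0,0],1],[[0,0,-35],[0,0,0],0],[[0,0,-35],[0,0,0],0],[[-20,0,0],[0,0,0],0],[[-30,0,0],[0,0,0],0],[[-30,0,0],[0,0,0],0]]'
python3 -m jog '[[[-28,0,0],[0,0,0],0],[[-13,0,0],[0,0,0],0],[[0,0,0],[0,0,0],0],[[0,0,0],[0,0,0],0],[[0,0,0],[0,0,0],0],[[0,0,0],[0,0,0],0],[[0,0,0],[0,0,0],0],[[0,0,0],[0,0,0],0],[[0,0,0],[0,0,0],0],[[0,0,0],[0,0,0],0]]'
python3 - <<'E'
from bench import bot,vision
from h import *
st=bot.sense();d=st['ee_pos'][:2]-[.5542,-.1522];ux=np.array([.9796,.2011]);print("tcp",d@ux,d@[-ux[1],ux[0]],st['wrist_force'],st['gripper_width'],st['q'])
m=vision.snapshot("scene");np.savez("scene4.npz",**m);P=cloud(m)
cv2.imwrite("pics/c4.png",cv2.resize(m["color"][190:290,200:300],None,fx=5,fy=5,interpolation=cv2.INTER_CUBIC)[:,:,::-1])
E
```

```text
t: 21.18
ee_pos: [0.5827, -0.147, 0.1542]
orientation: [[-0.98, -0.2, 0.003], [-0.2, 0.98, -0.001], [-0.003, -0.001, -1.0]]
wrist_force: [-0.4, -0.4, -0.4]
gripper_width: 0.026
grasp_force: 0.0
t: 22.02
ee_pos: [0.6217, -0.1386, 0.1527]
orientation: [[-0.98, -0.201, 0.0], [-0.201, 0.98, -0.0], [-0.0, -0.0, -1.0]]
wrist_force: [0.0, 0.0, -0.5]
gripper_width: 0.0432
grasp_force: 0.0
tcp 0.06885832295928092 -0.00029147827777084454 [ 0.02851887  0.03195841 -0.47676691] 0.04317743147859322 [-3.43110225e-01  3.03154354e-01  1.56096091e+00 -1.33336233e-05
  1.27724837e+00 -2.11585153e+00]
```

View pics/c4.png

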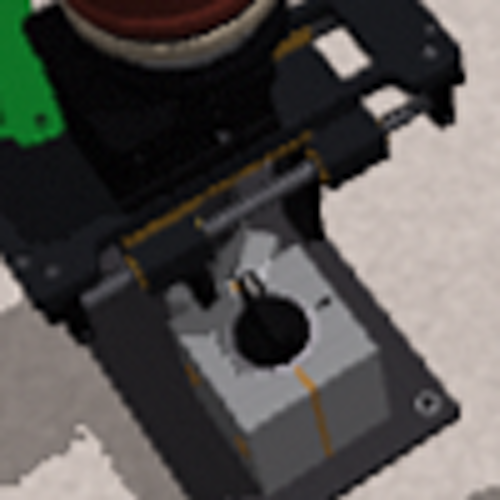

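The gripper hovers above the switch (knob at (270,330)) with the pipe behind it undisturbed. I'll descend and grip the bar.

```bash

python3 -m jog '[[[0,0.2,15],[0,0,0],0],[[0,0,15],[0,0,0],0],[[0,0,15],[0,0,0],0],[[0,0,10],[0,0,0],0],[[0,0,5],[0,0,0],0],[[0,0,0],[0,0,0],0],[[0,0,0],[0,0,0],0],[[0,0,0],[0,0,0],0.6],[[0,0,0],[0,0,0],0.9],[[0,0,0],[0,0,0],0.9]]' 15
python3 -m jog '[[[0,0,0],[0,0,0],0.9],[[0,0,0],[0,0,0],0.9],[[0,0,0],[0,0,0],0.9],[[0,0,0],[0,0,0],0.9],[[0,0,0],[0,0,0],0.9],[[0,0,0],[0,0,0],0.9],[[0,0,0],[0,0,0],0.9],[[0,0,0],[0,0,0],0.9],[[0,0,0],[0,0,0],0.9],[[0,0,0],[0,0,0],0.9]]' 15
```

```text
t: 22.9
ee_pos: [0.6225, -0.1385, 0.0936]
orientation: [[-0.98, -0.201, 0.002], [-0.201, 0.98, -0.001], [-0.001, -0.001, -1.0]]
wrist_force: [-0.7, 0.3, -0.5]
gripper_width: 0.031
grasp_force: 0.0
t: 23.73
ee_pos: [0.6221, -0.139, 0.0928]
orientation: [[-0.98, -0.201, 0.001], [-0.201, 0.98, -0.001], [-0.0, -0.001, -1.0]]
wrist_force: [0.8, -5.3, 0.3]
gripper_width: 0.0101
grasp_force: 14.8
```

```bash

python3 -m jog '[[[0,-0.5,0],[0,0,0],0.9],[[0,-0.3,0],[0,0,0],0.9],[[0,0,0],[0,0,0.1],0.9],[[0,0,0],[0,0,0.1],0.9],[[0,0,0],[0,0,0.1],0.9],[[0,0,0],[0,0,0.1],0.9],[[0,0,0],[0,0,0.1],0.9],[[0,0,0],[0,0,0.1],0.9],[[0,0,0],[0,0,0],0.9],[[0,0,0],[0,0,0],0.9]]' 20
python3 -m jog '[[[0,0,0],[0,0,0.1],0.9],[[0,0,0],[0,0,0.1],0.9],[[0,0,0],[0,0,0.1],0.9],[[0,0,0],[0,0,0.1],0.9],[[0,0,0],[0,0,0.1],0.9],[[0,0,0],[0,0,0.1],0.9],[[0,0,0],[0,0,0.1],0.9],[[0,0,0],[0,0,0],0.9],[[0,0,0],[0,0,0],0.9],[[0,0,0],[0,0,0],0.9]]'
python3 -c "
from bench import bot
import numpy as np
s=bot.sense();R=s['orientation'];print(s['moment'],s['wrist_force'],'turn',1.773-np.arctan2(R[1,1],R[0,1]),s['q'])"
```

```text
t: 24.57
ee_pos: [0.6221, -0.1398, 0.0928]
orientation: [[-0.922, 0.388, 0.0], [0.388, 0.922, -0.001], [-0.001, -0.001, -1.0]]
wrist_force: [1.2, -5.3, 0.1]
gripper_width: 0.0101
grasp_force: 19.9
t: 25.4
ee_pos: [0.6216, -0.1404, 0.0928]
orientation: [[-0.455, 0.89, -0.001], [0.89, 0.455, -0.002], [-0.001, -0.002, -1.0]]
wrist_force: [-2.0, -8.3, 1.9]
gripper_width: 0.0097
grasp_force: 19.9
[-1.36066766  0.38667382 -0.1489789 ] [-1.99057021 -8.27404634  1.89831567] turn 1.3001570010957488 [-0.34465057  0.36665511  1.6007592  -0.00222332  1.17430818 -0.81663587]
```

```bash

python3 -m jog '[[[-0.7,-0.4,0],[0,0,0],0.9],[[0,0,0],[0,0,0.05],0.9],[[0,0,0],[0,0,0.05],0.9],[[0,0,0],[0,0,0.05],0.9],[[0,0,0],[0,0,0],0.9],[[0,0,0],[0,0,0],0.9],[[0,0,0],[0,0,0],0.9],[[0,0,0],[0,0,0],0.9],[[0,0,0],[0,0,0],0.9],[[0,0,0],[0,0,0],0.9]]'
python3 -c "
from bench import bot
import numpy as np
s=bot.sense();R=s['orientation'];print(s['moment'],s['wrist_force'],'turn',1.773-np.arctan2(R[1,1],R[0,1]))"
```

```text
t: 26.23
ee_pos: [0.6214, -0.1405, 0.0928]
orientation: [[-0.318, 0.948, -0.001], [0.948, 0.318, -0.001], [-0.001, -0.001, -1.0]]
wrist_force: [-2.6, -5.0, 3.6]
gripper_width: 0.0098
grasp_force: 20.0
[-1.0178684   0.38190857  0.06225758] [-2.5519592  -5.04153797  3.56964547] turn 1.4495990678805581
```

```bash

python3 -m jog '[[[0,0,0],[0,0,0],0.5],[[0,0,0],[0,0,0],0.5],[[0,0,0],[0,0,0],0.5],[[0,0,-5],[0,0,0],0.5],[[0,0,-15],[0,0,0],0.5],[[0,0,-30],[0,0,0],0.5],[[0,0,-30],[0,0,0],0.5],[[0,0,-30],[0,0,0],0.5],[[0,0,-30],[0,0,0],0.5],[[0,0,0],[0,0,0],0.5]]'
python3 -m jog '[[[-36,0,0],[0,0,0],0.5],[[-36,0,0],[0,0,0],0.5],[[-36,0,0],[0,0,0],0.5],[[-36,0,0],[0,0,0],0.5],[[-36,0,0],[0,0,0],0.5],[[0,0,0],[0,0,0],0.5],[[0,0,0],[0,0,0],0.5],[[0,0,0],[0,0,0],0.5],[[0,0,0],[0,0,0],0.5],[[0,0,0],[0,0,0],0.5]]'
python3 - <<'E' | tail -8
from bench import bot,vision
from h import *
from meas import fitc
ux=np.array([.9796,.2011]);ims=[]
for n,b in(("scene",(190,290,200,300)),("top",(130,230,340,440))):
    m=vision.snapshot(n);np.savez(f"{n}5.npz",**m);P=cloud(m)
    ims.append(cv2.resize(m["color"][b[0]:b[1],b[2]:b[3]],None,fx=4,fy=4,interpolation=cv2.INTER_CUBIC))
    rr=np.hypot(P[...,0]-.5535,P[...,1]+.152);Q=P[(rr<.028)&(P[...,2]>.102)&(P[...,2]<.13)]
    a=cloud(load(n+"0"));r0=np.hypot(a[...,0]-.621,a[...,1]-.1105);a=a[(r0<.028)&(a[...,2]>.092)&(a[...,2]<.12)]
    if len(Q): print(n,len(Q),"disp",Q.mean(0)-a.mean(0))
    G=P[(P[...,2]>.1)&(P[...,2]<.112)&(np.hypot(P[...,0]-.622,P[...,1]+.138)<.03)]
    if len(G)>5: print(" bar",cv2.minAreaRect((G[:,:2]*1000).astype(np.float32)))
cv2.imwrite("pics/c5.png",np.hstack(ims)[:,:,::-1])
E
```

```text
t: 27.07
ee_pos: [0.6254, -0.1405, 0.2412]
orientation: [[-0.318, 0.948, 0.011], [0.948, 0.318, -0.004], [-0.007, 0.01, -1.0]]
wrist_force: [1.2, -0.3, 1.6]
gripper_width: 0.0218
grasp_force: 0.0
t: 27.9
ee_pos: [0.6793, -0.309, 0.2333]
orientation: [[-0.319, 0.948, 0.001], [0.948, 0.319, -0.0], [-0.0, 0.001, -1.0]]
wrist_force: [-0.1, 0.8, 0.5]
gripper_width: 0.022
grasp_force: 0.0
 bar ((621.9600830078125, -137.2056427001953), (37.93866729736328, 10.197067260742188), 7.879417419433594) 0.10875294791873287 55
scene plate ((574.2037963867188, -148.83709716796875), (202.68565368652344, 130.54693603515625), 11.74335765838623) 2266 z 0.010364779562656325
 block ((611.7706298828125, -141.26202392578125), (90.07189178466797, 70.532958984375), 12.106014251708984) 0.08029653333705924
 bar ((620.9257202148438, -139.467529296875), (39.254791259765625, 10.452019691467285), 9.701354026794434) 0.10914071524413764 72
scene 315 disp [-0.06717683 -0.25957225  0.01019701]
 bar ((621.563232421875, -139.73214721679688), (10.056154251098633, 38.53408432006836), 20.119396209716797)
top 226 disp [-0.06749938 -0.26041818  0.00978502]
 bar ((621.8526000976562, -136.7863006591797), (10.030465126037598, 38.09233093261719), 20.3254451751709)
```

View pics/c5.png

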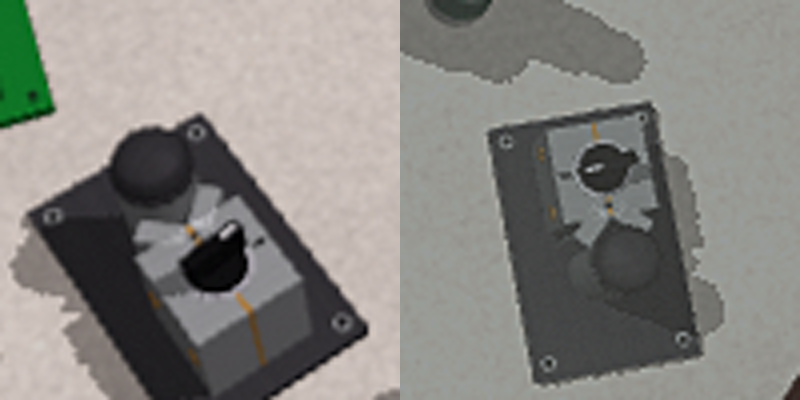

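The pipe stands upright in the V: dome at (150,165) in the scene crop and (627,258) in the top crop. The switch pointer points to the jig's +y, and the bar measures about 1.42 rad. The job is done, so I'm handing it in.

```bash
python3 -c "
from bench import job
print(job.close_job())"
```

```text
the job is handed in; nothing more can be done
None
```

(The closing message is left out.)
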